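# Pack the hat-shaped tube stands head to tail in the crate

### The job

Pack the four empty white tube stands into the low crate in one row, their feet pointing along the crate, alternately foot down and foot up so that they interlock and all four stand flat on its floor. Leave each stand the way up it is (two stand on their feet, two are already upside down), set them down without dropping them, and do not disturb the spray bottle, the carton or the block of filled tubes.

Things in the scene. Friction and masses are not known exactly. Their poses are not given: they have to be found in the camera images.
- crate_in (a point): Low open aluminium packing crate, fixed on the table: inside 332 mm along its y axis by 74 mm along its x axis; floor 5 mm thick, the two long side kerbs stand 12 mm and the two end walls 55 mm above the inner floor, all walls 6 mm thick. This point is the centre of the inner floor; z up.
- stand_a_mid (a point): White tube stand of hat-shaped (T) profile, 0.2 kg: foot plate 100 (y) x 56 (x) x 12 mm thick, centred on it a block 40 (y) x 56 (x) mm; 60 mm high in all, two dark holes in the block's end. Its faces at x = +-28 mm are flat from foot to block: pinch it across x, either way up. Point: its centre, half-way up; z axis from foot to block. It starts foot down (z axis up).
- stand_b_mid (a point): White tube stand of hat-shaped (T) profile, 0.2 kg: foot plate 100 (y) x 56 (x) x 12 mm thick, centred on it a block 40 (y) x 56 (x) mm; 60 mm high in all, two dark holes in the block's end. Its faces at x = +-28 mm are flat from foot to block: pinch it across x, either way up. Point: its centre, half-way up; z axis from foot to block. It starts foot down (z axis up).
- stand_c_mid (a point): White tube stand of hat-shaped (T) profile, 0.2 kg: foot plate 100 (y) x 56 (x) x 12 mm thick, centred on it a block 40 (y) x 56 (x) mm; 60 mm high in all, two dark holes in the block's end. Its faces at x = +-28 mm are flat from foot to block: pinch it across x, either way up. Point: its centre, half-way up; z axis from foot to block. It starts upside down, foot on top (z axis down).
- stand_d_mid (a point): White tube stand of hat-shaped (T) profile, 0.2 kg: foot plate 100 (y) x 56 (x) x 12 mm thick, centred on it a block 40 (y) x 56 (x) mm; 60 mm high in all, two dark holes in the block's end. Its faces at x = +-28 mm are flat from foot to block: pinch it across x, either way up. Point: its centre, half-way up; z axis from foot to block. It starts upside down, foot on top (z axis down).
- sprayer: Bystander: clear spray bottle with white head, 64 mm across, 140 mm high; origin at the centre of its underside.
- kit_carton: Bystander: white carton 70 x 130 mm, 75 mm high; origin at the centre of its underside.
- tube_block: Bystander: white cardboard block 75 x 110 mm, 55 mm high, full of blue-capped tubes that reach 112 mm; origin at the centre of its underside.
Mind the look-alikes: they are no part of the job. Leave any purple or turquoise look-alike of the part that bears stand_b_mid alone.

How it is judged (in metres and radians):
At the end, for the whole second after the job is handed in: All four stands at rest, flat on the crate floor (centre 26-34 mm above it, lean under 0.08 rad), within 12 mm of its long centre line and 125 mm of its middle, feet along it within 0.2 rad, each way up as it started, alternating: same-way-up stands over 125 mm apart (x of stand_a_mid in the frame of crate_in between -0.012 and 0.012 m and y of stand_a_mid in the frame of crate_in between -0.125 and 0.125 m and z of stand_a_mid in the frame of crate_in between 0.026 and 0.034 m and angle between the y axis of each of stand_a_mid, stand_b_mid, stand_c_mid, stand_d_mid and the y axis of crate_in, either way round below 0.2 rad and angle between each of stand_a_mid, stand_b_mid's own z axis and vertical below 0.08 rad and linear speed of each of stand_a, stand_b, stand_c, stand_d below 0.02 m/s and x of stand_b_mid in the frame of crate_in between -0.012 and 0.012 m and y of stand_b_mid in the frame of crate_in between -0.125 and 0.125 m and z of stand_b_mid in the frame of crate_in between 0.026 and 0.034 m and x of stand_c_mid in the frame of crate_in between -0.012 and 0.012 m and y of stand_c_mid in the frame of crate_in between -0.125 and 0.125 m and z of stand_c_mid in the frame of crate_in between 0.026 and 0.034 m and angle between each of stand_c_mid, stand_d_mid's own z axis and vertical above 3.06159 rad and x of stand_d_mid in the frame of crate_in between -0.012 and 0.012 m and y of stand_d_mid in the frame of crate_in between -0.125 and 0.125 m and z of stand_d_mid in the frame of crate_in between 0.026 and 0.034 m and horizontal distance between stand_a_mid and stand_b_mid above 0.125 m and horizontal distance between stand_c_mid and stand_d_mid above 0.125 m); the robot touches nothing.
It fails at once if the spray bottle is moved more than 20 mm (distance of sprayer from where it was at the start of the episode above 0.02 m).
It fails at once if the carton is moved more than 20 mm (distance of kit_carton from where it was at the start of the episode above 0.02 m).
It fails at once if the block of filled tubes is moved more than 20 mm (distance of tube_block from where it was at the start of the episode above 0.02 m).
It fails at once if a stand is dropped or thrown: faster than 0.7 m/s (a free fall of about 25 mm) with no finger touching it ((linear speed of stand_a above 0.7 m/s and contact force between stand_a and the fingers below 0.05 N) or (linear speed of stand_b above 0.7 m/s and contact force between stand_b and the fingers below 0.05 N) or (linear speed of stand_c above 0.7 m/s and contact force between stand_c and the fingers below 0.05 N) or (linear speed of stand_d above 0.7 m/s and contact force between stand_d and the fingers below 0.05 N)).
It also fails if it takes over 72 s, if anything falls off the work surface, if the arm or the gripper's body presses on something with over 40 N, if the wrist force passes 120 N, or if a joint passes its speed limit or range.

### The arm

A 7-joint arm with a two-finger parallel gripper is mounted at the origin on the work surface. World frame = base frame: x ahead of the robot, y to its left, z up, the work surface at z = 0. Lengths are in mm, angles in degrees, forces in N, time in s.
With the tool pointing down it reaches from about 425 to 875 mm from the base axis. Payload 4.7 kg.
Tool frame: the origin (TCP) lies midway between the tips of the shut fingers; the grasp point (between the pads) lies 19 mm behind it (manip.pinch_z is the z of the grasp point in the tool frame, in mm); z points along the fingers, y is the line along which they close (so a half turn about z gives the same grasp; the last joint's range is limited). The gripper opens to 87 mm and grips with 3 to 60 N. Pads are 19 mm wide; open, the fingers measure 117 mm over their backs; the gripper's body (75 mm by 190 mm) begins 51 mm behind the grasp point.
Start: joints at [72.714, 18.392, -4.016, 83.108, 1.295, 78.541, -3.26], TCP at [201.855, -617.884, 222.587] pointing down, gripper open.
Joint ranges: [-163.93, 163.93], [-17.29, 119.83], [-79.2, 71.16], [3.27, 140.29], [-89.18, 269.18], [5.43, 117.66], [-154.24, 154.24]. Speed limits (degrees/s): [147.25, 147.25, 180, 180, 180, 180, 180].

### API

Orientations are given as a 3x3 rotation matrix whose columns are the frame's x, y, z axes.
In Python, from bench import sensors, optics, order, manip gives the robot as it stands.
- The arm moves only by the tool servo_tool, never from a script. Its argument "motion" is a list of rows, each a list of 2 entries, a list of its own where there are three numbers: the shift along the world's x, y, z in mm, then the turn, a rotation vector about the world's x, y, z in degrees. A call has 1 to 5 rows; each row shifts and turns the commanded pose from where the row before left it; what a row does not reach is not made up. A row lasts 1/10 s, in which the tool goes at most 50 mm and 8.59 degrees, less where a joint would pass 70% of its speed; a pose out of reach is approached as far as the arm can. A call is refused whole if a number of a shift passes 50 or a number of a turn 8.59, either way. A call with a gripper value outside its range is refused whole. "gripper" is the opening, from -1 (shut) to 1 (fully open), so that 0 is half open, set as the call begins (left out, the last holds). The fingers move at their own pace and stop on an object; the grip force is fixed at half the most. Time passes only in rows, so rows that do not move let the fingers close. It gives the time, the measured TCP pose, the force, the opening and the grip force at its end, in the units of the state.
- sensors.state(): the state, without advancing time (a new reading comes with each control period).
- optics.read_camera(name): name is "scene" or "top" or "wrist"; returns a dict with "color" (420x560x3 uint8, red, green, blue), "fov_y" (degrees; the focal length in pixels is half the picture's height over the tangent of half this angle, whatever the lens; pixels are square), "cx", "cy" (the principal point, pixels), "R" (3x3) and "t" (3): a world point X has camera coordinates R X + t. Camera axes: x right, y down, z forward; pixel columns grow to the right and rows downward; lengths in mm; the calibration is good to about 2 mm. A picture is of the moment at which its call begins. There is no depth.
- order.job_done(): hands the job in; it is judged then, once.
The state is a dict: "time": time; "joint_positions": joint angles; "qd": joint speeds; "joint_torque": joint torques, N m; "position": TCP position; "eef_rot": TCP orientation; "wrist_force": force on the tool from outside, world axes, zero at the start; "wrist_torque": the same for the moment, N m; "opening": finger opening in mm; "gripper_force": force on a finger pad.
Only numpy, scipy, OpenCV 4.12 (cv2) and the standard library are available. Lean on these libraries where they do the work, as an engineer would, in place of code of your own. Each camera call takes 0.05 s, during which the arm holds its last target. There are 200 camera calls.

## Working session

There is one attempt and no reset: what is moved stays moved. The work goes in short steps, Python scripts to look and compute and a tool call to move; the robot and the scene stay as the last step left them, time stands still between calls to the robot, and variables do not carry over. Pictures are saved under pics/ and viewed, at most 10 in all, crops included, and the job is handed in when it is done.

Besides the shell and the picture viewer there is one more tool, called after "Request:" by a JSON object that holds its "op" and its "data". servo_tool: Moves the arm, as the interface text tells. Its arguments: {"type":"object","properties":{"motion":{"type":"array","items":{"type":"array"}},"gripper":{"type":"number"}},"required":["motion"]}

```bash
mkdir -p pics; ls
cat > h.py <<'E'
import numpy as np, cv2
from bench import sensors, optics, order, manip
def cam(n):
    c=optics.read_camera(n); c['f']=210/np.tan(np.radians(c['fov_y'])/2); c['R']=np.array(c['R']); c['t']=np.array(c['t']); return c
def ray(c,u,v,z):
    d=c['R'].T@np.array([(u-c['cx'])/c['f'],(v-c['cy'])/c['f'],1]); o=-c['R'].T@c['t']
    return o+d*(z-o[2])/d[2]
def proj(c,X):
    p=c['R']@np.array(X,float)+c['t']; return p[:2]/p[2]*c['f']+[c['cx'],c['cy']]
def save(c,n): cv2.imwrite('pics/'+n,cv2.cvtColor(c['color'],cv2.COLOR_RGB2BGR))
E
python3 - <<'E'
from h import *
s=sensors.state(); print(s['time'],s['position'],s['eef_rot'],manip.pinch_z)
ims=[]
for n in ['scene','top']:
    c=cam(n); save(c,n+'0.png'); print(n,c['f'],c['cx'],c['cy'],c['R'].round(3).tolist(),c['t'].round(1).tolist(), (-c['R'].T@c['t']).round())
E
```

```text
pics
0.0 [ 201.66462042 -617.32792551  221.44910255] [[ 9.50539738e-01  3.10602259e-01 -6.66027375e-04]
 [ 3.10602966e-01 -9.50537998e-01  1.81972487e-03]
 [-6.78736718e-05 -1.93659088e-03 -9.99998123e-01]] -18.700000000000003
scene 390.47022129933447 278.2652700238751 210.55373292578466 [[-0.549, 0.836, -0.01], [0.615, 0.396, -0.682], [-0.566, -0.38, -0.731]] [251.6, -344.0, 1425.0] [1157.  468.  810.]
top 513.146446590156 283.0998961146354 207.2897420621593 [[-0.007, -1.0, 0.007], [-0.991, 0.006, -0.132], [0.132, -0.008, -0.991]] [42.8, 588.7, 1505.2] [ 385.   51. 1569.]
```

View pics/top0.png

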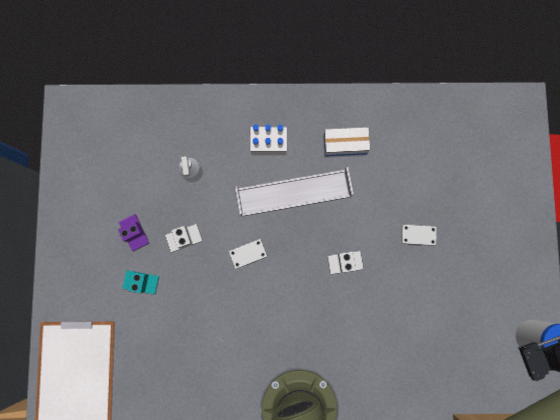

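View pics/scene0.png

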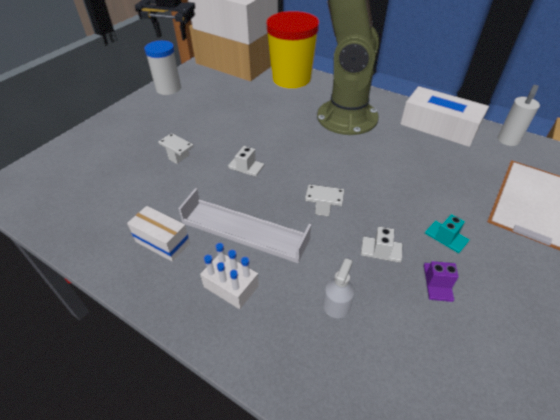

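The top view shows these candidates:
- White, foot down: (183,237) and (345,262).
- White, foot up: (248,253) and (419,235).
- Look-alikes to leave alone: purple (133,232) and turquoise (140,282).
- Other white things: carton (347,140), tube block (268,138), sprayer (190,168).

The crate is at (295,193). I choose the four white T-shaped stands.

Run:
```python
from h import *
c=cam('top'); hsv=cv2.cvtColor(c['color'],cv2.COLOR_RGB2HSV)
m=((hsv[...,2]>150)&(hsv[...,1]<50)).astype(np.uint8)
L,_=cv2.findContours(m,cv2.RETR_EXTERNAL,cv2.CHAIN_APPROX_NONE)
for k in L:
    if cv2.contourArea(k)<150: continue
    (u,v)=k[:,0].mean(0)
    if v<90 or v>290: continue
    for z in (5,12,60):
        P=np.array([ray(c,a,b,z)[:2] for a,b in k[:,0]],np.float32)
        r=cv2.minAreaRect(P); b=cv2.boxPoints(r); e=b[1]-b[0]; g=b[2]-b[1]; e=e if np.hypot(*e)>np.hypot(*g) else g
        print((round(u),round(v)),z,np.round(r[0],1),np.round(r[1],1),'long dir deg',round(np.degrees(np.arctan2(e[1],e[0]))%180,1))
g=cv2.cvtColor(c['color'],cv2.COLOR_RGB2GRAY)
for (u,v) in [(183,237),(345,262)]:
    s=g[v-14:v+15,u-18:u+19]; n,l,st,ce=cv2.connectedComponentsWithStats((s<70).astype(np.uint8))
    for i in range(1,n):
        if st[i,4]<60: p=ce[i]+[u-18,v-14]; print('hole',p.round(1),st[i,4],ray(c,*p,60).round(1))
save({'color':cv2.resize(c['color'][155:280,160:445],None,fx=2.8,fy=2.8,interpolation=cv2.INTER_CUBIC)},'crop.png')
```

```text
(334, 264) 5 [ 420.4 -112.9] [56.5 31.5] long dir deg 8.3
(334, 264) 12 [ 420.2 -112.2] [56.3 31.3] long dir deg 8.3
(334, 264) 60 [ 419.2 -107.1] [54.5 30.4] long dir deg 8.3
(351, 261) 5 [ 428.4 -165.5] [58.5 65.2] long dir deg 98.0
(351, 261) 12 [ 428.2 -164.5] [58.3 64.9] long dir deg 98.0
(351, 261) 60 [ 426.9 -157.9] [56.5 62.9] long dir deg 98.0
(247, 253) 5 [453.5 148.5] [ 58.1 105.3] long dir deg 111.4
(247, 253) 12 [453.2 148. ] [ 57.8 104.8] long dir deg 111.4
(247, 253) 60 [451.1 145. ] [ 56.  101.6] long dir deg 111.4
(177, 239) 5 [499.9 362.9] [63.7 64. ] long dir deg 109.6
(177, 239) 12 [499.3 361.5] [63.4 63.8] long dir deg 109.6
(177, 239) 60 [495.8 351.9] [61.4 61.8] long dir deg 109.6
(419, 234) 5 [ 508.1 -376.2] [104.9  58.6] long dir deg 86.1
(419, 234) 12 [ 507.6 -374.3] [104.4  58.4] long dir deg 86.1
(419, 234) 60 [ 503.8 -361.2] [101.2  56.6] long dir deg 86.1
(194, 233) 5 [514.5 310.8] [55.8 30.7] long dir deg 19.2
(194, 233) 12 [513.9 309.7] [55.6 30.5] long dir deg 19.2
(194, 233) 60 [510.  301.7] [53.8 29.6] long dir deg 19.2
(291, 192) 5 [641.9  11.7] [ 
[... 346 characters left out ...]
 -164. ] [ 30.6 136.9] long dir deg 92.7
(348, 146) 12 [ 784.4 -163.1] [ 30.4 136.3] long dir deg 92.7
(348, 146) 60 [ 772.1 -156.5] [ 29.5 132.1] long dir deg 92.7
(346, 132) 5 [ 830.  -161.8] [ 32.1 137.3] long dir deg 92.5
(346, 132) 12 [ 828.  -160.8] [ 31.9 136.7] long dir deg 92.5
(346, 132) 60 [ 814.4 -154.3] [ 31.  132.5] long dir deg 92.5
(268, 138) 5 [812.7  84.8] [113.   77.2] long dir deg 89.7
(268, 138) 12 [810.8  84.6] [112.5  76.8] long dir deg 89.7
(268, 138) 60 [797.7  83.6] [109.1  74.5] long dir deg 89.7
hole [178.6 231.8] 21 [515.2 347.5  60. ]
hole [181.6 240.8] 21 [488.6 338.1  60. ]
hole [346.2 256.8] 20 [ 438.7 -144.9   60. ]
hole [348. 266.] 21 [ 411.8 -149.4   60. ]
```

View pics/crop.png

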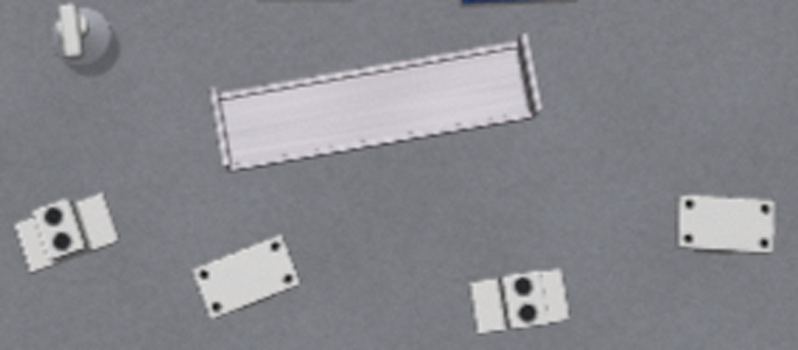

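The crop confirms the four white stands. In the crop, foot-down stands are at (50,230) and (520,300), foot-up stands at (245,277) and (726,224), and the crate spans (213–540, 38–168). My plan is to fill the crate from -y to +y as D (foot up), B (foot down), C (foot up), A (foot down), placing the foot-down ones first. I'll hover over the crate first to measure it from close up.

Request:
{"op": "servo_tool", "data": {"motion": [[[22,31,9],[0,0,4]],[[22,31,9],[0,0,4]],[[22,31,9],[0,0,4]],[[22,31,9],[0,0,4]],[[22,31,9],[0,0,4]]], "gripper": 1}}

```text
time: 0.65
position: [312.5, -461.4, 267.7]
eef_rot: [[0.785, 0.619, -0.0], [0.619, -0.785, 0.0], [-0.0, -0.0, -1.0]]
wrist_force: [-0.5, -0.0, 0.2]
opening: 87.1
gripper_force: 0.0
```

Request:
{"op": "servo_tool", "data": {"motion": [[[22,31,9],[0,0,4]],[[22,31,9],[0,0,4]],[[22,31,9],[0,0,4]],[[22,31,9],[0,0,4]],[[22,31,9],[0,0,4]]]}}

```text
time: 1.15
position: [422.4, -306.4, 312.8]
eef_rot: [[0.526, 0.85, -0.0], [0.85, -0.526, -0.0], [-0.0, -0.0, -1.0]]
wrist_force: [-0.1, -0.1, 0.9]
opening: 86.8
gripper_force: 0.0
```

Request:
{"op": "servo_tool", "data": {"motion": [[[22,31,9],[0,0,4]],[[22,31,9],[0,0,4]],[[22,31,9],[0,0,4]],[[22,31,9],[0,0,4]],[[22,31,9],[0,0,4]]]}}

```text
time: 1.65
position: [532.3, -151.6, 357.8]
eef_rot: [[0.204, 0.979, -0.0], [0.979, -0.204, -0.0], [-0.0, -0.0, -1.0]]
wrist_force: [0.6, 0.2, 0.6]
opening: 87.1
gripper_force: 0.0
```

Request:
{"op": "servo_tool", "data": {"motion": [[[22,31,9],[0,0,4]],[[22,31,9],[0,0,4]],[[22,31,9],[0,0,4]],[[22,31,9],[0,0,4]],[[22,31,9],[0,0,4]]]}}

```text
time: 2.15
position: [642.5, 3.0, 402.6]
eef_rot: [[-0.143, 0.99, -0.0], [0.99, 0.143, -0.0], [-0.0, -0.0, -1.0]]
wrist_force: [0.3, -0.2, 0.8]
opening: 87.2
gripper_force: 0.0
```

```bash
cat >> h.py <<'E'
def yaw(s): r=np.array(s['eef_rot']); return np.degrees(np.arctan2(r[1,1],r[0,1])), r[:,2].round(3)
E
python3 - <<'E'
from h import *
c=cam('wrist'); s=sensors.state(); print(s['time'],s['position'].round(1),yaw(s),s['opening'])
save(c,'w0.png'); print((-c['R'].T@c['t']).round(),c['R'].round(3).tolist())
for sy in (-166,166):
  for sx in (-37,37):
    a=np.radians(9.2); X=np.array([640,12])+sx*np.array([np.cos(a),np.sin(a)])+sy*np.array([-np.sin(a),np.cos(a)])
    print(sx,sy,X.round(),proj(c,[*X,5]).round(),proj(c,[*X,60]).round())
E
```

```text
2.2 [644.6  10.8 402.4] (np.float64(8.87940212412627), array([ 0.002,  0.006, -1.   ])) 87.01465629527688
[632.  76. 565.] [[0.99, 0.143, 0.0], [0.137, -0.953, 0.27], [0.039, -0.267, -0.963]]
-37 -166 [ 630. -158.] [261. 243.] [260. 254.]
37 -166 [ 703. -146.] [297. 242.] [299. 253.]
-37 166 [577. 170.] [255.  68.] [253.  61.]
37 166 [650. 182.] [297.  67.] [299.  60.]
```

View pics/w0.png

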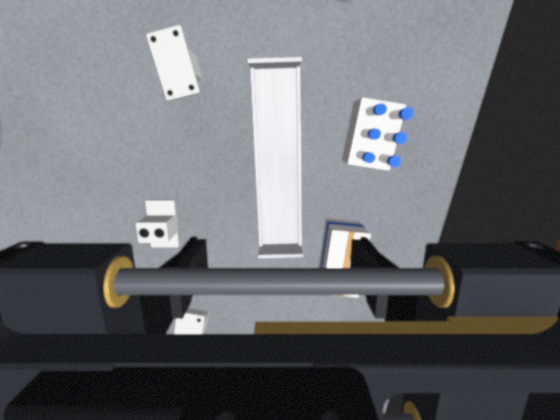

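The wrist view shows the crate with floor ends at rows ~68 and ~245 (columns 255–300), close to my prediction. The arm was still settling, so I'll take crate edge profiles now that it's at rest.

Run:
```python
from h import *
for i in range(4): c=cam('wrist')
s=sensors.state(); print(s['position'].round(1),yaw(s))
a=np.radians(9.2); ex=np.array([np.cos(a),np.sin(a)]); ey=np.array([-np.sin(a),np.cos(a)]); o=np.array([640,12])
def prof(c,z,pts):
    g=cv2.cvtColor(c['color'],cv2.COLOR_RGB2GRAY).astype(np.float32)
    uv=np.array([proj(c,[*p,z]) for p in pts],np.float32)
    return cv2.remap(g,uv[:,:1],uv[:,1:],cv2.INTER_LINEAR)[:,0]
for n,c in (('wrist',c),('top',cam('top'))):
    for t in (range(-192,-150,2),range(150,192,2)):
        v=np.mean([prof(c,5,[o+x*ex+y*ey for y in t]) for x in (-20,-10,0,10,20)],0)
        print(n,'y z5',[(y,int(k)) for y,k in zip(t,v)])
    for y0 in (-110,110):
        t=range(-56,57,2)
        v=np.mean([prof(c,5,[o+x*ex+y*ey for x in t]) for y in range(y0-25,y0+26,5)],0)
        print(n,'x at',y0,[(y,int(k)) for y,k in zip(t,v)])
```

```text
[641.7   1.5 402. ] (np.float64(8.047656154757396), array([-0.001, -0.001, -1.   ]))
wrist y z5 [(-192, 156), (-190, 126), (-188, 113), (-186, 110), (-184, 110), (-182, 111), (-180, 111), (-178, 111), (-176, 111), (-174, 114), (-172, 123), (-170, 150), (-168, 192), (-166, 223), (-164, 234), (-162, 237), (-160, 238), (-158, 237), (-156, 238), (-154, 238), (-152, 238)]
wrist y z5 [(150, 242), (152, 242), (154, 242), (156, 242), (158, 242), (160, 241), (162, 234), (164, 197), (166, 139), (168, 113), (170, 109), (172, 116), (174, 163), (176, 220), (178, 237), (180, 227), (182, 189), (184, 163), (186, 159), (188, 160), (190, 159)]
wrist x at -110 [(-56, 155), (-54, 157), (-52, 156), (-50, 156), (-48, 157), (-46, 167), (-44, 195), (-42, 225), (-40, 232), (-38, 231), (-36, 234), (-34, 238), (-32, 239), (-30, 240), (-28, 240), (-26, 240), (-24, 241), (-22, 241), (-20, 240), (-18, 239), (-16, 239), (-14, 240), (-12, 241), (-10, 241), (-8, 241), (-6, 240), (-4, 239), (-2, 238), (0, 239), (2, 239), (4, 239), (6, 238), (8, 238), (10, 238), (12, 238), (14, 238), (16, 238), (18, 239), (20, 238), (
[... 1953 characters left out ...]
 (50, 96), (52, 96), (54, 97), (56, 97)]
top x at 110 [(-56, 133), (-54, 133), (-52, 133), (-50, 131), (-48, 119), (-46, 126), (-44, 177), (-42, 206), (-40, 212), (-38, 212), (-36, 214), (-34, 215), (-32, 216), (-30, 218), (-28, 219), (-26, 219), (-24, 217), (-22, 216), (-20, 216), (-18, 216), (-16, 216), (-14, 216), (-12, 215), (-10, 214), (-8, 214), (-6, 213), (-4, 214), (-2, 215), (0, 217), (2, 217), (4, 216), (6, 216), (8, 216), (10, 217), (12, 217), (14, 218), (16, 219), (18, 219), (20, 218), (22, 217), (24, 217), (26, 217), (28, 217), (30, 215), (32, 192), (34, 161), (36, 176), (38, 201), (40, 195), (42, 167), (44, 145), (46, 136), (48, 134), (50, 134), (52, 135), (54, 135), (56, 135)]
```

Crate centre is about (639.4, 9.4) with its short axis at yaw 9.6°. Slots from -y to +y: D (657.8,-99.3), B (645.5,-26.8), C (633.3,45.6), A (621,118). Next is the hover over B.

Request:
{"op": "servo_tool", "data": {"motion": [[[-21.5,-15,-25],[0,0,0]],[[-21.5,-15,-25],[0,0,0]],[[-21.5,-15,-25],[0,0,0]],[[-21.5,-15,-25],[0,0,0]],[[-21.5,-15,-25],[0,0,0]]]}}

```text
time: 2.95
position: [532.4, -75.6, 276.7]
eef_rot: [[-0.137, 0.991, 0.0], [0.991, 0.137, -0.001], [-0.001, -0.0, -1.0]]
wrist_force: [-0.5, 0.0, 0.2]
opening: 87.0
gripper_force: 0.0
```

Request:
{"op": "servo_tool", "data": {"motion": [[[-21.5,-15,-25],[0,0,0]],[[-21.5,-15,-25],[0,0,0]],[[-21.5,-15,-25],[0,0,0]],[[-21.5,-15,-25],[0,0,0]],[[-21.5,-15,-25],[0,0,0]]]}}

```text
time: 3.45
position: [424.7, -150.2, 151.9]
eef_rot: [[-0.137, 0.991, 0.001], [0.991, 0.137, -0.002], [-0.002, 0.0, -1.0]]
wrist_force: [0.1, -0.9, -0.2]
opening: 87.1
gripper_force: 0.0
```

Request:
{"op": "servo_tool", "data": {"motion": [[[0,0,0],[0,0,0]],[[0,0,0],[0,0,0]]]}}

```text
time: 3.65
position: [425.7, -149.3, 152.6]
eef_rot: [[-0.137, 0.991, -0.0], [0.991, 0.137, -0.001], [-0.001, -0.0, -1.0]]
wrist_force: [0.1, -0.3, 0.2]
opening: 87.2
gripper_force: 0.0
```

Run:
```python
from h import *
c=cam('wrist'); s=sensors.state(); print(s['time'],s['position'].round(1),yaw(s),s['opening'])
save(c,'w1.png'); print(proj(c,[425.3,-147.2,60]).round(),proj(c,s['position']).round())
```

```text
3.7 [ 427.1 -148.7  153.4] (np.float64(7.966307800846028), array([ 0.002, -0.001, -1.   ])) 86.80227980655188
[278. 209.] [281. 253.]
```

View pics/w1.png

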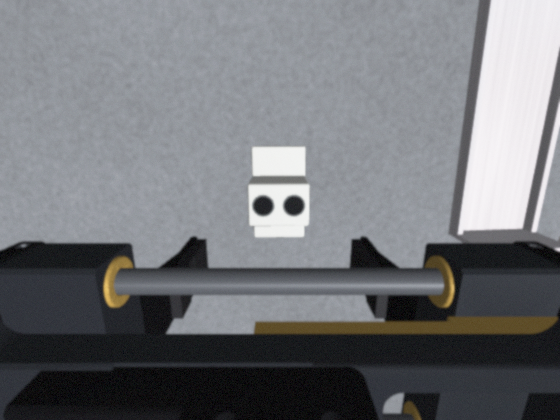

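The close view shows stand B with its holes at (263,205) and (293,205), centred between the fingers. The wrist camera puts both stand and crate about 3.7 mm further +y than the top camera does. Taking both pick and place from the top camera cancels that, so I'll descend and grip.

Request:
{"op": "servo_tool", "data": {"motion": [[[-1.5,1,-40],[0,0,0]],[[0,0,-40],[0,0,0]],[[0,0,-35],[0,0,0]],[[0,0,-14],[0,0,0]],[[0,0,0],[0,0,0]]]}}

```text
time: 4.2
position: [425.1, -145.9, 22.5]
eef_rot: [[-0.142, 0.99, -0.002], [0.99, 0.142, 0.002], [0.002, -0.001, -1.0]]
wrist_force: [-0.2, 0.2, 0.4]
opening: 87.4
gripper_force: 0.0
```

Request:
{"op": "servo_tool", "data": {"motion": [[[0,0,0],[0,0,0]],[[0,0,0],[0,0,0]],[[0,0,0],[0,0,0]],[[0,0,0],[0,0,0]],[[0,0,0],[0,0,0]]], "gripper": -1}}

```text
time: 4.7
position: [425.6, -147.1, 24.2]
eef_rot: [[-0.141, 0.99, 0.001], [0.99, 0.141, -0.001], [-0.001, 0.001, -1.0]]
wrist_force: [-0.6, 0.0, 0.4]
opening: 55.6
gripper_force: 30.0
```

Request:
{"op": "servo_tool", "data": {"motion": [[[0,0,0],[0,0,0]],[[0,0,10],[0,0,0]],[[0,0,30],[0,0,0]],[[0,0,30],[0,0,0]],[[0,0,20],[0,0,0]]]}}

```text
time: 5.2
position: [425.8, -146.8, 115.6]
eef_rot: [[-0.141, 0.99, 0.002], [0.99, 0.141, -0.001], [-0.001, 0.002, -1.0]]
wrist_force: [-0.0, 0.4, -3.0]
opening: 55.9
gripper_force: 30.0
```

Request:
{"op": "servo_tool", "data": {"motion": [[[27.5,14.7,0],[0,0,0.2]],[[27.5,14.7,0],[0,0,0.2]],[[27.5,14.7,0],[0,0,0.2]],[[27.5,14.7,0],[0,0,0.2]],[[27.5,14.7,0],[0,0,0.2]]]}}

```text
time: 5.7
position: [563.3, -72.9, 113.5]
eef_rot: [[-0.158, 0.987, -0.001], [0.987, 0.158, 0.0], [0.0, -0.001, -1.0]]
wrist_force: [0.4, 0.2, -2.3]
opening: 55.6
gripper_force: 30.0
```

Request:
{"op": "servo_tool", "data": {"motion": [[[27.5,14.7,0],[0,0,0.2]],[[27.5,14.7,0],[0,0,0.2]],[[28,14.7,0],[0,0,0.2]],[[0,0,0],[0,0,0]],[[0,0,-20],[0,0,0]]]}}

```text
time: 6.2
position: [647.9, -28.1, 95.7]
eef_rot: [[-0.17, 0.985, 0.004], [0.985, 0.17, 0.001], [0.0, 0.004, -1.0]]
wrist_force: [0.6, -0.6, -2.6]
opening: 55.6
gripper_force: 30.0
```

Request:
{"op": "servo_tool", "data": {"motion": [[[0,0,-20],[0,0,0]],[[0,0,-20],[0,0,0]],[[0,0,-15],[0,0,0]],[[0,0,-5],[0,0,0]],[[0,0,0],[0,0,0]]]}}

```text
time: 6.7
position: [645.1, -29.5, 32.9]
eef_rot: [[-0.168, 0.986, -0.002], [0.986, 0.168, 0.0], [0.0, -0.002, -1.0]]
wrist_force: [-0.2, -0.1, -2.5]
opening: 56.1
gripper_force: 30.0
```

Request:
{"op": "servo_tool", "data": {"motion": [[[0,0,-3],[0,0,0]],[[0,0,-1],[0,0,0]],[[0,0,0],[0,0,0]]]}}

```text
time: 7.0
position: [646.2, -29.3, 30.2]
eef_rot: [[-0.168, 0.986, 0.001], [0.986, 0.168, -0.0], [-0.0, 0.001, -1.0]]
wrist_force: [-0.3, 0.0, -1.9]
opening: 56.0
gripper_force: 30.0
```

Request:
{"op": "servo_tool", "data": {"motion": [[[0,0,-1],[0,0,0]],[[0,0,0],[0,0,0]]]}}

```text
time: 7.2
position: [646.3, -29.3, 29.3]
eef_rot: [[-0.168, 0.986, 0.001], [0.986, 0.168, -0.0], [-0.0, 0.001, -1.0]]
wrist_force: [-0.4, -0.6, -0.1]
opening: 55.5
gripper_force: 30.0
```

Request:
{"op": "servo_tool", "data": {"motion": [[[0,0,0],[0,0,0]],[[0,0,0],[0,0,0]],[[0,0,0],[0,0,0]],[[0,0,0],[0,0,0]]], "gripper": 1}}

```text
time: 7.6
position: [646.0, -29.3, 28.7]
eef_rot: [[-0.168, 0.986, 0.0], [0.986, 0.168, -0.0], [-0.0, 0.0, -1.0]]
wrist_force: [-0.7, 0.2, -0.2]
opening: 80.1
gripper_force: 0.0
```

Request:
{"op": "servo_tool", "data": {"motion": [[[0,0,21],[0,0,0]],[[0,0,30],[0,0,0]],[[0,0,40],[0,0,0]],[[-14.4,37.2,0],[0,0,1]],[[-14.4,37.2,0],[0,0,1]]]}}

```text
time: 8.1
position: [618.2, 44.7, 121.3]
eef_rot: [[-0.2, 0.98, 0.004], [0.98, 0.2, -0.0], [-0.001, 0.004, -1.0]]
wrist_force: [0.1, 1.6, 0.0]
opening: 86.8
gripper_force: 0.0
```

Request:
{"op": "servo_tool", "data": {"motion": [[[-14.4,37.2,0],[0,0,1]],[[-14.4,37.2,0],[0,0,1]],[[-14.4,37.2,0],[0,0,1]],[[-14.4,37.2,0],[0,0,1]],[[-14.4,37.2,0],[0,0,1]]]}}

```text
time: 8.6
position: [544.4, 232.5, 119.8]
eef_rot: [[-0.288, 0.958, 0.001], [0.958, 0.288, -0.0], [-0.0, 0.001, -1.0]]
wrist_force: [0.0, -0.6, -1.3]
opening: 87.2
gripper_force: 0.0
```

Request:
{"op": "servo_tool", "data": {"motion": [[[-14.4,37.2,0],[0,0,1]],[[-14.4,37.2,0],[0,0,1]],[[-14.4,37.2,0],[0,0,1]],[[0,0,0],[0,0,0]],[[0,0,0],[0,0,0]]]}}

```text
time: 9.1
position: [501.0, 344.0, 119.7]
eef_rot: [[-0.34, 0.94, 0.0], [0.94, 0.34, 0.0], [0.0, 0.0, -1.0]]
wrist_force: [0.5, -0.5, 0.7]
opening: 86.8
gripper_force: 0.0
```

Run:
```python
from h import *
c=cam('wrist'); s=sensors.state(); print(s['time'],s['position'].round(1),yaw(s),s['opening'])
save(c,'w2.png'); print(proj(c,[501.9,342.8,60]).round())
t=cam('top'); save({'color':np.vstack([c['color'][:250],cv2.resize(t['color'][150:290,160:440],(560,280))])},'m2.png')
```

```text
9.15 [502.1 342.3 119.5] (np.float64(19.70386421706888), array([ 0.   , -0.001, -1.   ])) 87.05975412897762
[279. 224.]
```

View pics/m2.png

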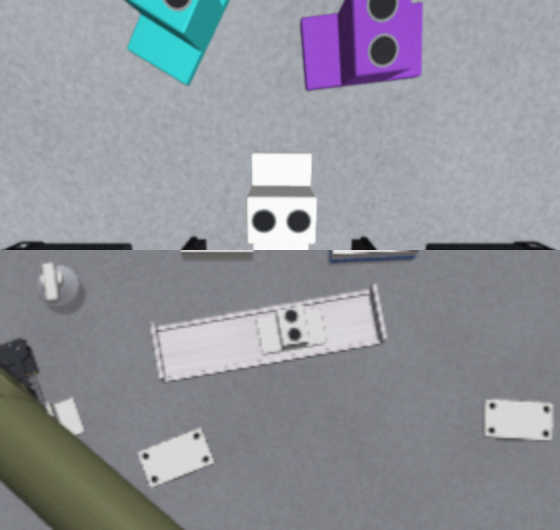

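Stand B sits in the crate at top crop (293,325). Stand A is centred under the tool with its holes at (263,221) and (298,221), the same bias as before. I'll pick it now.

Request:
{"op": "servo_tool", "data": {"motion": [[[0,0,-35],[0,0,0]],[[0,0,-35],[0,0,0]],[[0,0,-20],[0,0,0]],[[0,0,-6],[0,0,0]],[[0,0,0],[0,0,0]]]}}

```text
time: 9.7
position: [502.3, 341.2, 22.9]
eef_rot: [[-0.335, 0.942, -0.001], [0.942, 0.335, -0.001], [-0.001, -0.001, -1.0]]
wrist_force: [0.0, 0.3, 0.2]
opening: 87.0
gripper_force: 0.0
```

Request:
{"op": "servo_tool", "data": {"motion": [[[0,0,0],[0,0,0]],[[0,0,0],[0,0,0]],[[0,0,0],[0,0,0]],[[0,0,0],[0,0,0]],[[0,0,0],[0,0,0]]], "gripper": -1}}

```text
time: 10.2
position: [502.3, 343.0, 24.2]
eef_rot: [[-0.337, 0.941, 0.001], [0.941, 0.337, 0.001], [0.0, 0.001, -1.0]]
wrist_force: [-0.5, 0.2, 1.9]
opening: 55.5
gripper_force: 30.0
```

Request:
{"op": "servo_tool", "data": {"motion": [[[0,0,0],[0,0,0]],[[0,0,10],[0,0,0]],[[0,0,30],[0,0,0]],[[0,0,30],[0,0,0]],[[0,0,20],[0,0,0]]]}}

```text
time: 10.7
position: [501.9, 343.3, 115.8]
eef_rot: [[-0.337, 0.941, 0.001], [0.941, 0.337, 0.001], [0.0, 0.001, -1.0]]
wrist_force: [-0.8, 0.5, -1.6]
opening: 56.1
gripper_force: 30.0
```

Request:
{"op": "servo_tool", "data": {"motion": [[[15,-28.4,0],[0,0,-1.25]],[[15,-28.4,0],[0,0,-1.25]],[[15,-28.4,0],[0,0,-1.25]],[[15,-28.4,0],[0,0,-1.25]],[[15,-28.4,0],[0,0,-1.25]]]}}

```text
time: 11.2
position: [576.9, 199.5, 113.8]
eef_rot: [[-0.232, 0.973, -0.001], [0.973, 0.232, -0.0], [-0.0, -0.001, -1.0]]
wrist_force: [0.7, 0.7, -2.4]
opening: 56.1
gripper_force: 30.0
```

Request:
{"op": "servo_tool", "data": {"motion": [[[15,-28.4,0],[0,0,-1.25]],[[15,-28.4,0],[0,0,-1.25]],[[14.5,-28.4,0],[0,0,-1.25]],[[0,0,0],[0,0,0]],[[0,0,-10],[0,0,0]]]}}

```text
time: 11.7
position: [622.8, 114.4, 104.5]
eef_rot: [[-0.166, 0.986, 0.002], [0.986, 0.166, 0.001], [0.0, 0.002, -1.0]]
wrist_force: [0.9, 1.0, -2.3]
opening: 55.8
gripper_force: 30.0
```

Request:
{"op": "servo_tool", "data": {"motion": [[[0,0,-20],[0,0,0]],[[0,0,-20],[0,0,0]],[[0,0,-20],[0,0,0]],[[0,0,-10],[0,0,0]],[[0,0,0],[0,0,0]]]}}

```text
time: 12.2
position: [619.4, 116.3, 31.6]
eef_rot: [[-0.17, 0.985, -0.004], [0.985, 0.17, 0.0], [0.001, -0.004, -1.0]]
wrist_force: [-0.5, 0.9, -1.6]
opening: 56.0
gripper_force: 30.0
```

Request:
{"op": "servo_tool", "data": {"motion": [[[0,0,-3],[0,0,0]],[[0,0,-2],[0,0,0]],[[0,0,0],[0,0,0]]]}}

```text
time: 12.5
position: [621.8, 115.7, 29.2]
eef_rot: [[-0.168, 0.986, 0.001], [0.986, 0.168, 0.0], [-0.0, 0.001, -1.0]]
wrist_force: [-0.3, -0.6, -2.2]
opening: 55.9
gripper_force: 30.0
```

Request:
{"op": "servo_tool", "data": {"motion": [[[0,0,-0.5],[0,0,0]],[[0,0,0],[0,0,0]]]}}

```text
time: 12.7
position: [621.9, 115.6, 29.1]
eef_rot: [[-0.168, 0.986, 0.001], [0.986, 0.168, -0.0], [-0.0, 0.001, -1.0]]
wrist_force: [-0.7, -0.4, 3.0]
opening: 56.0
gripper_force: 30.0
```

Request:
{"op": "servo_tool", "data": {"motion": [[[0,0,0],[0,0,0]],[[0,0,0],[0,0,0]],[[0,0,0],[0,0,0]],[[0,0,0],[0,0,0]]], "gripper": 1}}

```text
time: 13.1
position: [621.4, 115.5, 28.0]
eef_rot: [[-0.168, 0.986, 0.0], [0.986, 0.168, -0.0], [-0.0, 0.0, -1.0]]
wrist_force: [-0.4, 0.3, -0.7]
opening: 80.1
gripper_force: 0.0
```

Request:
{"op": "servo_tool", "data": {"motion": [[[0,0,21.5],[0,0,0]],[[0,0,30],[0,0,0]],[[0,0,40],[0,0,0]],[[-28.4,4.9,0],[0,0,2]],[[-28.4,4.9,0],[0,0,2]]]}}

```text
time: 13.6
position: [565.2, 125.8, 121.0]
eef_rot: [[-0.237, 0.971, 0.003], [0.971, 0.237, 0.001], [0.0, 0.003, -1.0]]
wrist_force: [-0.6, 0.2, -0.5]
opening: 86.9
gripper_force: 0.0
```

Request:
{"op": "servo_tool", "data": {"motion": [[[-28.4,4.9,0],[0,0,2]],[[-28.4,4.9,0],[0,0,2]],[[-28.4,4.9,0],[0,0,2]],[[-28.4,4.9,0],[0,0,2]],[[0,0,0],[0,0,0]]]}}

```text
time: 14.1
position: [447.6, 145.6, 119.2]
eef_rot: [[-0.373, 0.928, -0.001], [0.928, 0.373, -0.003], [-0.002, -0.002, -1.0]]
wrist_force: [0.2, -0.1, 0.4]
opening: 87.1
gripper_force: 0.0
```

Run:
```python
from h import *
t=cam('top'); s=sensors.state(); print(s['time'],s['position'].round(1),yaw(s))
o=np.array([639.8,6.9]); a=np.radians(9.6); R=np.array([[np.cos(a),np.sin(a)],[-np.sin(a),np.cos(a)]])
g=cv2.cvtColor(t['color'],cv2.COLOR_RGB2GRAY)
for X in ([645.9,-29.3,65],[621.4,115.6,65]):
    u,v=proj(t,X).astype(int); q=g[v-14:v+15,u-14:u+15]; n,l,st,ce=cv2.connectedComponentsWithStats((q<70).astype(np.uint8))
    P=[ray(t,*(ce[i]+[u-14,v-14]),65)[:2] for i in range(1,n) if 12<st[i,4]<40]
    print(len(P),[(R@(p-o)).round(1) for p in P],(R@(np.mean(P,0)-o)).round(1))
save({'color':cv2.resize(t['color'][155:280,160:445],None,fx=2.8,fy=2.8,interpolation=cv2.INTER_CUBIC)},'m3.png')
```

```text
14.15 [449.9 144.9 119.7] (np.float64(21.76818812376261), array([ 0.001, -0.002, -1.   ]))
2 [array([ 14.1, -36.4]), array([-14.4, -36.2])] [ -0.2 -36.3]
2 [array([ 14. , 109.9]), array([-13.9, 110.5])] [1.000e-01 1.102e+02]
```

View pics/m3.png

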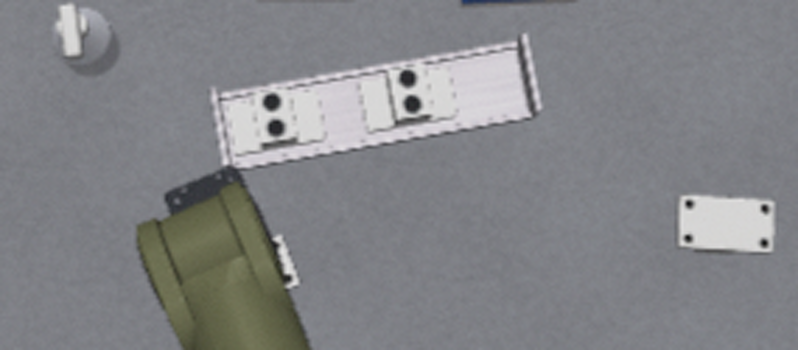

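Both foot-down stands are within 0.5 mm of target (crop (274,115) and (410,92)), with a 46.5 mm gap between their feet for stand C. I'll pick C now.

Request:
{"op": "servo_tool", "data": {"motion": [[[0,0,-35],[0,0,0]],[[0,0,-35],[0,0,0]],[[0,0,-20],[0,0,0]],[[0,0,-6],[0,0,0]],[[0,0,0],[0,0,0]]]}}

```text
time: 14.65
position: [451.1, 145.0, 23.1]
eef_rot: [[-0.369, 0.929, -0.001], [0.929, 0.369, 0.001], [0.001, -0.001, -1.0]]
wrist_force: [-0.3, 1.2, 0.0]
opening: 86.8
gripper_force: 0.0
```

Request:
{"op": "servo_tool", "data": {"motion": [[[0,0,0],[0,0,0]],[[0,0,0],[0,0,0]],[[0,0,0],[0,0,0]],[[0,0,0],[0,0,0]],[[0,0,0],[0,0,0]]], "gripper": -1}}

```text
time: 15.15
position: [451.5, 145.0, 24.1]
eef_rot: [[-0.37, 0.929, 0.001], [0.929, 0.37, 0.0], [-0.001, 0.001, -1.0]]
wrist_force: [-0.7, -0.3, 2.7]
opening: 55.9
gripper_force: 30.0
```

Request:
{"op": "servo_tool", "data": {"motion": [[[0,0,0],[0,0,0]],[[0,0,10],[0,0,0]],[[0,0,30],[0,0,0]],[[0,0,30],[0,0,0]],[[0,0,20],[0,0,0]]]}}

```text
time: 15.65
position: [451.2, 145.4, 115.6]
eef_rot: [[-0.37, 0.929, 0.001], [0.929, 0.37, 0.0], [-0.0, 0.001, -1.0]]
wrist_force: [1.1, -0.2, -1.1]
opening: 55.8
gripper_force: 30.0
```

Request:
{"op": "servo_tool", "data": {"motion": [[[22.8,-12.7,0],[0,0,-1.5]],[[22.8,-12.7,0],[0,0,-1.5]],[[22.8,-12.7,0],[0,0,-1.5]],[[22.8,-12.7,0],[0,0,-1.5]],[[22.8,-12.7,0],[0,0,-1.5]]]}}

```text
time: 16.15
position: [565.3, 80.7, 113.6]
eef_rot: [[-0.244, 0.97, -0.001], [0.97, 0.244, -0.0], [0.0, -0.001, -1.0]]
wrist_force: [0.2, 0.4, -1.5]
opening: 55.5
gripper_force: 30.0
```

Request:
{"op": "servo_tool", "data": {"motion": [[[22.8,-12.7,0],[0,0,-1.5]],[[22.8,-12.7,0],[0,0,-1.5]],[[22.8,-12.7,0],[0,0,-1.5]],[[0,0,0],[0,0,0]],[[0,0,0],[0,0,0]]]}}

```text
time: 16.65
position: [632.8, 43.2, 113.2]
eef_rot: [[-0.168, 0.986, -0.002], [0.986, 0.168, 0.001], [0.001, -0.002, -1.0]]
wrist_force: [-0.7, -0.2, -2.7]
opening: 55.8
gripper_force: 30.0
```

Request:
{"op": "servo_tool", "data": {"motion": [[[0,0,-10],[0,0,0]],[[0,0,-10],[0,0,0]],[[0,0,-10],[0,0,0]],[[0,0,-10],[0,0,0]],[[0,0,-10],[0,0,0]]]}}

```text
time: 17.15
position: [632.9, 43.4, 62.4]
eef_rot: [[-0.169, 0.986, -0.001], [0.986, 0.169, -0.0], [-0.0, -0.001, -1.0]]
wrist_force: [0.2, -0.2, -0.6]
opening: 55.9
gripper_force: 30.0
```

Request:
{"op": "servo_tool", "data": {"motion": [[[0,0,-4],[0,0,0]],[[0,0,-4],[0,0,0]],[[0,0,-3],[0,0,0]],[[0,0,-3],[0,0,0]],[[0,0,0],[0,0,0]]]}}

```text
time: 17.65
position: [633.3, 43.3, 49.4]
eef_rot: [[-0.168, 0.986, -0.0], [0.986, 0.168, -0.0], [-0.0, -0.0, -1.0]]
wrist_force: [0.3, 0.1, -2.1]
opening: 55.8
gripper_force: 30.0
```

Request:
{"op": "servo_tool", "data": {"motion": [[[0,0,-3],[0,0,0]],[[0,0,-3],[0,0,0]],[[0,0,-3],[0,0,0]],[[0,0,-2],[0,0,0]],[[0,0,0],[0,0,0]]]}}

```text
time: 18.15
position: [633.0, 43.3, 38.1]
eef_rot: [[-0.168, 0.986, -0.001], [0.986, 0.168, -0.0], [0.0, -0.001, -1.0]]
wrist_force: [-0.6, -0.3, -2.3]
opening: 56.0
gripper_force: 30.0
```

Request:
{"op": "servo_tool", "data": {"motion": [[[0,0,-3],[0,0,0]],[[0,0,-3],[0,0,0]],[[0,0,-2],[0,0,0]],[[0,0,-2],[0,0,0]],[[0,0,0],[0,0,0]]]}}

```text
time: 18.65
position: [633.4, 43.3, 29.1]
eef_rot: [[-0.168, 0.986, 0.0], [0.986, 0.168, -0.0], [-0.0, -0.0, -1.0]]
wrist_force: [-2.7, 1.1, 2.0]
opening: 55.9
gripper_force: 30.0
```

Request:
{"op": "servo_tool", "data": {"motion": [[[0,0,0],[0,0,0]],[[0,0,0],[0,0,0]],[[0,0,0],[0,0,0]],[[0,0,0],[0,0,0]]], "gripper": 1}}

```text
time: 19.05
position: [633.5, 43.4, 28.6]
eef_rot: [[-0.168, 0.986, 0.0], [0.986, 0.168, 0.0], [0.0, 0.0, -1.0]]
wrist_force: [0.4, 0.7, 0.6]
opening: 80.0
gripper_force: 0.0
```

Request:
{"op": "servo_tool", "data": {"motion": [[[0,0,21],[0,0,0]],[[0,0,30],[0,0,0]],[[0,0,40],[0,0,0]],[[-11.8,-36.8,0],[0,0,-1.24]],[[-11.8,-36.8,0],[0,0,-1.24]]]}}

```text
time: 19.55
position: [610.8, -29.2, 121.5]
eef_rot: [[-0.129, 0.992, 0.004], [0.992, 0.129, 0.0], [-0.0, 0.004, -1.0]]
wrist_force: [0.5, -1.1, -0.4]
opening: 86.4
gripper_force: 0.0
```

Request:
{"op": "servo_tool", "data": {"motion": [[[-11.8,-36.8,0],[0,0,-1.24]],[[-11.8,-36.8,0],[0,0,-1.24]],[[-11.8,-36.8,0],[0,0,-1.24]],[[-11.8,-36.8,0],[0,0,-1.24]],[[-11.8,-36.8,0],[0,0,-1.24]]]}}

```text
time: 20.05
position: [550.2, -215.8, 119.7]
eef_rot: [[-0.017, 1.0, 0.001], [1.0, 0.017, -0.0], [-0.0, 0.001, -1.0]]
wrist_force: [-0.5, 0.2, -0.2]
opening: 87.0
gripper_force: 0.0
```

Request:
{"op": "servo_tool", "data": {"motion": [[[-11.8,-36.8,0],[0,0,-1.24]],[[-11.8,-36.8,0],[0,0,-1.24]],[[-11.8,-36.8,0],[0,0,-1.24]],[[-11.8,-36.8,0],[0,0,-1.24]],[[0,0,0],[0,0,0]]]}}

```text
time: 20.55
position: [499.6, -369.4, 119.2]
eef_rot: [[0.079, 0.997, -0.002], [0.997, -0.079, -0.004], [-0.004, -0.002, -1.0]]
wrist_force: [-0.9, -0.6, 0.9]
opening: 86.8
gripper_force: 0.0
```

Run:
```python
from h import *
t=cam('top'); s=sensors.state(); print(s['time'],s['position'].round(1),yaw(s))
save({'color':cv2.resize(t['color'][155:280,220:445],None,fx=3.5,fy=3.5,interpolation=cv2.INTER_CUBIC)},'m4.png')
```

```text
20.6 [ 501.5 -365.4  119.2] (np.float64(-4.313822216399143), array([-0.001, -0.001, -1.   ]))
```

View pics/m4.png

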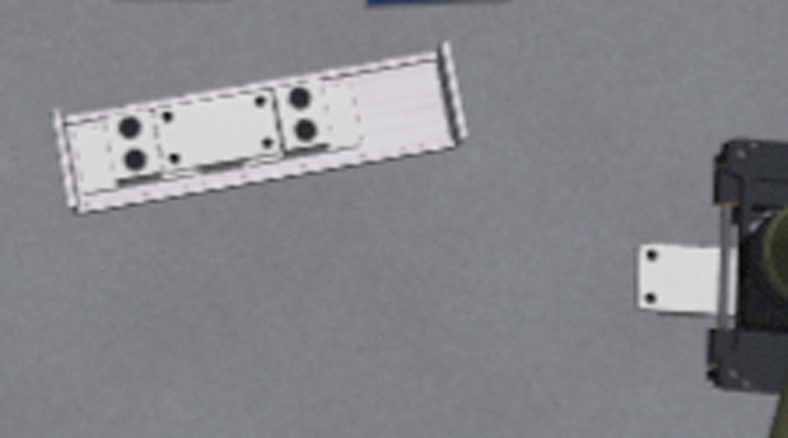

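Stand C is flat and interlocked at crop (220,130), and the tool is over D, which is at crop (640–740, 278). I'll pick D now.

Request:
{"op": "servo_tool", "data": {"motion": [[[0,0,-35],[0,0,0]],[[0,0,-35],[0,0,0]],[[0,0,-20],[0,0,0]],[[0,0,-6],[0,0,0]],[[0,0,0],[0,0,0]]]}}

```text
time: 21.1
position: [503.8, -360.0, 23.0]
eef_rot: [[0.067, 0.998, -0.001], [0.998, -0.067, 0.002], [0.001, -0.001, -1.0]]
wrist_force: [0.5, -0.4, 0.9]
opening: 87.0
gripper_force: 0.0
```

Request:
{"op": "servo_tool", "data": {"motion": [[[0,0,0],[0,0,0]],[[0,0,0],[0,0,0]],[[0,0,0],[0,0,0]],[[0,0,0],[0,0,0]],[[0,0,0],[0,0,0]]], "gripper": -1}}

```text
time: 21.6
position: [503.7, -361.7, 24.0]
eef_rot: [[0.069, 0.998, 0.0], [0.998, -0.069, -0.001], [-0.001, 0.0, -1.0]]
wrist_force: [-0.2, 0.0, 0.1]
opening: 56.1
gripper_force: 30.0
```

Request:
{"op": "servo_tool", "data": {"motion": [[[0,0,0],[0,0,0]],[[0,0,10],[0,0,0]],[[0,0,30],[0,0,0]],[[0,0,30],[0,0,0]],[[0,0,30],[0,0,0]]]}}

```text
time: 22.1
position: [503.3, -361.1, 124.8]
eef_rot: [[0.069, 0.998, -0.0], [0.998, -0.069, 0.001], [0.001, -0.0, -1.0]]
wrist_force: [0.7, -0.8, -1.0]
opening: 55.9
gripper_force: 30.0
```

Request:
{"op": "servo_tool", "data": {"motion": [[[17.2,28.8,0],[0,0,1.5]],[[17.2,28.8,0],[0,0,1.5]],[[17.2,28.8,0],[0,0,1.5]],[[17.2,28.8,0],[0,0,1.5]],[[17.2,28.8,0],[0,0,1.5]]]}}

```text
time: 22.6
position: [589.9, -216.3, 124.0]
eef_rot: [[-0.063, 0.998, 0.0], [0.998, 0.063, -0.0], [-0.0, 0.0, -1.0]]
wrist_force: [0.4, 0.3, -2.2]
opening: 55.7
gripper_force: 30.0
```

Request:
{"op": "servo_tool", "data": {"motion": [[[17.2,28.8,0],[0,0,1.5]],[[17.2,28.8,0],[0,0,1.5]],[[17.2,28.8,0],[0,0,1.5]],[[16.8,29,0],[0,0,1.5]],[[0,0,0],[0,0,0]]]}}

```text
time: 23.1
position: [659.7, -94.1, 124.2]
eef_rot: [[-0.175, 0.985, 0.002], [0.985, 0.175, 0.005], [0.005, 0.003, -1.0]]
wrist_force: [-0.8, 0.9, -0.7]
opening: 56.0
gripper_force: 30.0
```

Request:
{"op": "servo_tool", "data": {"motion": [[[0,0,0],[0,0,0]],[[0,0,-10],[0,0,0]],[[0,0,-15],[0,0,0]],[[0,0,-10],[0,0,0]],[[0,0,0],[0,0,0]]]}}

```text
time: 23.6
position: [655.7, -103.1, 85.5]
eef_rot: [[-0.165, 0.986, -0.005], [0.986, 0.165, 0.001], [0.001, -0.005, -1.0]]
wrist_force: [-0.3, 0.0, -1.8]
opening: 55.9
gripper_force: 30.0
```

Run:
```python
from h import *
s=sensors.state(); print(s['time'],s['position'].round(1),yaw(s),s['wrist_force'].round(1))
```

```text
23.6 [ 655.7 -103.1   85.5] (np.float64(9.4776379506967), array([-0.005,  0.001, -1.   ])) [-0.3  0.  -1.8]
```

Command z is 88.6, so 60 mm remain. I'll go down slowly, watching the force.

Request:
{"op": "servo_tool", "data": {"motion": [[[0,0,-10],[0,0,0]],[[0,0,-10],[0,0,0]],[[0,0,-10],[0,0,0]],[[0,0,-6],[0,0,0]],[[0,0,0],[0,0,0]]]}}

```text
time: 24.1
position: [657.0, -102.0, 51.1]
eef_rot: [[-0.166, 0.986, -0.002], [0.986, 0.166, 0.0], [0.001, -0.002, -1.0]]
wrist_force: [0.5, 0.3, -1.5]
opening: 56.0
gripper_force: 30.0
```

Request:
{"op": "servo_tool", "data": {"motion": [[[0,0,-3],[0,0,0]],[[0,0,-3],[0,0,0]],[[0,0,-3],[0,0,0]],[[0,0,-3],[0,0,0]],[[0,0,0],[0,0,0]]]}}

```text
time: 24.6
position: [657.6, -102.1, 40.1]
eef_rot: [[-0.166, 0.986, -0.001], [0.986, 0.166, 0.0], [0.0, -0.001, -1.0]]
wrist_force: [0.0, 0.0, -2.2]
opening: 55.4
gripper_force: 30.0
```

Request:
{"op": "servo_tool", "data": {"motion": [[[0,0,-3],[0,0,0]],[[0,0,-3],[0,0,0]],[[0,0,-3],[0,0,0]],[[0,0,-3],[0,0,0]],[[0,0,0],[0,0,0]]]}}

```text
time: 25.1
position: [658.0, -102.1, 29.1]
eef_rot: [[-0.166, 0.986, 0.0], [0.986, 0.166, -0.0], [-0.0, 0.0, -1.0]]
wrist_force: [-1.7, 0.5, 3.5]
opening: 55.8
gripper_force: 30.0
```

Request:
{"op": "servo_tool", "data": {"motion": [[[0,0,0],[0,0,0]],[[0,0,0],[0,0,0]],[[0,0,0],[0,0,0]],[[0,0,0],[0,0,0]]], "gripper": 1}}

```text
time: 25.5
position: [658.0, -102.1, 28.5]
eef_rot: [[-0.166, 0.986, 0.0], [0.986, 0.166, 0.0], [-0.0, 0.0, -1.0]]
wrist_force: [0.7, -0.3, 0.9]
opening: 79.9
gripper_force: 0.0
```

Request:
{"op": "servo_tool", "data": {"motion": [[[0,0,20],[0,0,0]],[[0,0,40],[0,0,0]],[[0,0,40],[0,0,0]],[[-15,-40,10],[0,0,0]],[[-15,-40,10],[0,0,0]]]}}

```text
time: 26.0
position: [629.0, -180.9, 150.7]
eef_rot: [[-0.17, 0.985, 0.003], [0.985, 0.17, -0.0], [-0.001, 0.003, -1.0]]
wrist_force: [0.1, -1.3, -1.1]
opening: 86.9
gripper_force: 0.0
```

Request:
{"op": "servo_tool", "data": {"motion": [[[-15,-40,10],[0,0,0]],[[-15,-40,10],[0,0,0]],[[-15,-40,0],[0,0,0]],[[0,0,0],[0,0,0]],[[0,0,0],[0,0,0]]]}}

```text
time: 26.5
position: [582.1, -303.9, 168.3]
eef_rot: [[-0.162, 0.987, -0.0], [0.987, 0.162, 0.0], [0.0, -0.0, -1.0]]
wrist_force: [0.2, 0.3, -0.5]
opening: 86.9
gripper_force: 0.0
```

Run:
```python
from h import *
t=cam('top'); c=cam('scene')
a=cv2.resize(t['color'][165:225,225:365],(700,300),interpolation=cv2.INTER_CUBIC)
b=cv2.resize(c['color'][180:265,165:335],(600,300),interpolation=cv2.INTER_CUBIC)
save({'color':np.vstack([a,np.pad(b,((0,0),(0,100),(0,0)))])},'m5.png'); print(sensors.state()['time'])
```

```text
26.6
```

View pics/m5.png

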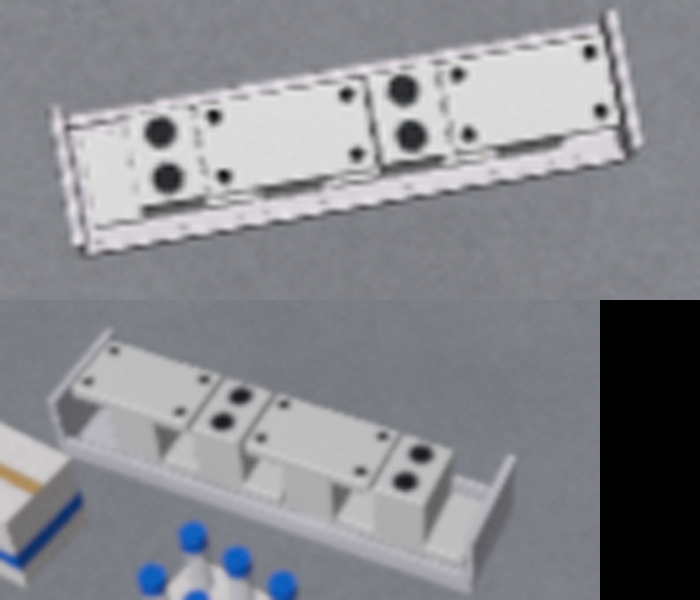

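All four stands sit interlocked with their tops level: foot-down holes at (165,155) and (407,112), foot-up plates at (285,135) and (530,90). The bystanders visible in this picture look undisturbed and the gripper is clear, so I'll hand in.

```bash
python3 -c "
from h import *
print(order.job_done())"
```

```text
the job is handed in; nothing more can be done
None
```

I packed all four stands in one interlocking row, alternately foot up and foot down and level in the final picture, and handed the job in at about 27 s; the hand-in returned no verdict.

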